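Weigh two culture dishes together with their blank

TASK

Weigh the three covered culture dishes together as one pile, since they do not fit on the pan side by side: the empty white blank already lies on the balance pan, so stack the brown one and the pink one squarely on top of it, in either order. The dishes are thin brittle plastic, so grip them only as firmly as you must, keep them level and set them down without dropping them; do not press on the pan, or you will overload the balance. Let go, and leave the other things on the table where they are.

Things in the scene. Friction and masses are not known exactly. Their poses are not given: they have to be found in the camera images.
- dish_white: covered culture dish, whitish and empty, cover fixed on; 14 mm high, about 24 g. Cover 65 mm across, from 4 to 14 mm above the underside; bottom part 60 mm across. Picked up across its rim. Origin: centre of its underside; z up. It starts on the balance pan, near its middle. Piled dishes stand flat on one another, 14 mm a dish; nothing locks them together. Cracks like the others.
- dish_brown: covered culture dish, with a tan-brown filling, cover fixed on; 14 mm high, about 30 g. Cover 65 mm across, from 4 to 14 mm above the underside; bottom part 60 mm across. Picked up across its rim. Origin: centre of its underside; z up. It starts flat on the table. Cracks if the forces of both fingers on it add up to more than 70 N (35 N each).
- dish_pink: covered culture dish, with a pink filling, cover fixed on; 14 mm high, about 30 g. Cover 65 mm across, from 4 to 14 mm above the underside; bottom part 60 mm across. Picked up across its rim. Origin: centre of its underside; z up. It starts flat on the table. Cracks if the forces of both fingers on it add up to more than 70 N (35 N each).
- balance: bench balance, white housing on a grey base, 205 mm (x) by 154 mm (y), fixed to the table, 44 mm high under the pan. Origin: centre of its underside. Its sloping console with display and keys is on the -x side; the pan is over the rear part, centred 34 mm from the origin towards +x.
- pan_center (a point): centre of the top face of the balance's round steel pan, which is flat, 114 mm across and lies 56 mm above the table; z up.
- pan (a joint): how far the pan is pressed down, in m: 0 empty; it sinks on a spring, 0.5 mm per newton (about 0.15 mm for each dish). More than 3 mm (6 N) is an overload; the stop is at 5 mm.
- jar: glass specimen jar with yellow screw lid, 73 mm across, 123 mm high, bystander behind the balance. Origin: centre of its underside.
- dropper: amber dropper bottle with white tip and blue band, 34 mm across, 78 mm high, bystander. Origin: centre of its underside.
- loupe: black hand lens lying on the table, 50 by 125 mm (long axis y), 14 mm thick, bystander. Origin: centre of its underside.

How it is judged:
By the outcome, as a careful person would: the job done as asked, in the order asked, and still so for the second after the job is handed in, with the robot touching nothing.
It also fails if it takes over 58 s, if anything falls off the work surface, if the arm or the gripper's body presses on something with over 40 N, if the wrist force passes 120 N, or if a joint passes its speed limit or range.

ROBOT

A 6-joint arm with a two-finger parallel gripper is mounted at the origin on a cart in front of the work surface, level with it; the furniture and walls round the work are solid. World frame = base frame: x ahead of the robot, y to its left, z up, the work surface at z = 0. Lengths are in m, angles in rad, forces in N, time in s.
With the tool pointing down it reaches from about 0.4 to 0.825 m from the base axis. Payload 7 kg.
Tool frame: the origin (TCP) lies at the centre of the arm's flange, where the gripper is bolted on; the fingertips stand 178 mm ahead of it and the grasp point (between the pads) lies arm.tcp_to_grasp ahead of it (arm.tcp_to_grasp is the distance from the TCP to the grasp point, in m); z points along the fingers, y is the direction in which the jaws open and shut (so a half turn about z gives the same grasp; the last joint's range is limited). The gripper opens to 88 mm and grips with 3 to 60 N. Pads are 19 mm wide; open, the fingers measure 130 mm over their backs; the gripper's body (78 mm by 193 mm) begins 47 mm behind the grasp point.
Start: joints at [-0.923, 0.359, 0.012, 0, -1.224, -0.288], TCP at [0.238, -0.632, 0.405] pointing down, gripper open.
Joint ranges: [-3.07, 3.07], [-1.43, 2.12], [-1.02, 1.25], [-3.03, 1.67], [-3.05, -0], [-3.03, 3.03]. Speed limits (rad/s): [2.39, 2.39, 3.01, 3.14, 3.14, 3.14].

INTERFACE

Orientations are given as [roll, pitch, yaw] about the fixed x, y, z axes, in that order (R = Rz(yaw) Ry(pitch) Rx(roll)).
In Python, from station import arm gives the robot as it stands.
- The arm moves only by the tool move_arm, never from a script. Its argument "deltas" is a list of rows, each a list of 6 numbers: the shift along the world's x, y, z in mm, then the turn, a rotation vector about the world's x, y, z in degrees. In form: [[tx, ty, tz, ax, ay, az], ...]. A call has exactly 5 rows; each row shifts and turns the commanded pose from where the row before left it; what a row does not reach is not made up. A row lasts 1/12 s, in which the tool goes at most 41.7 mm and 7.16 degrees, less where a joint would pass 70% of its speed; a pose out of reach is approached as far as the arm can. A call with a gripper value outside its range is refused whole. "claw" is the closure in counts, from 0 (fully open) to 255 (shut), set as the call begins (left out, the last holds). The fingers move at their own pace and stop on an object; "squeeze" is the grip in N (left out, the last holds). Time passes only in rows, so rows that do not move let the fingers close, or fill a call up. It gives the time, the measured TCP pose, the force and the opening at its end, in the units of the state.
- arm.get_state(): the state, without advancing time (a new reading comes with each control period).
- arm.grab_frame(name): name is "scene" or "top" or "wrist"; returns the picture (400x640x3 uint8, red, green, blue); there is no depth.
- arm.calibration(name): a dict with "intrinsics" (3x3 intrinsics, pixels), "k1" (the pictures are not rectified: a ray, as slopes to the right and down, at radius r is drawn at 1 + k1 r^2 times it, then the intrinsics apply), "T" (4x4, takes a point from camera to world coordinates); the wrist camera has in their place "mount" (4x4, takes a point from camera to tool coordinates, whose origin is the TCP and whose axes are the flange's). Camera axes: x right, y up, looking along -z (the intrinsics and any distortion apply to the point x, -y, -z); pixel columns grow to the right and rows downward; lengths in m; the calibration is good to about 2 mm. A picture is of the moment at which its call begins: read the wrist's pose just before it. calibration takes no time and is no camera call.
- arm.job_done(): hands the job in, once; it reports no verdict.
Trained networks look in the newest picture that a camera, given by its name, has taken for a name from the list of things; names that differ only in an ending like _2 or _b are one class to them, and where a whole thing is asked for, a point or a joint stands for the part that bears it (a point fixed in the world has none). Each returns a list of dicts, best first, with "score" (0 to 1); they miss things now and then, are a little off and sometimes report something else, mostly with a low value. They report only what shows in the picture. A call takes as long as a camera call.
- arm.spot_in(thing, camera): "xy" ([column, row] in pixels, amid what is visible of it).
- arm.masks_of(thing, camera): "pixels" (400x640 bool, what is visible of it) and "xy" ([column, row] in pixels, amid what is visible of it).
- arm.spot_point(thing, camera): "xy" ([column, row] in pixels: a listed point, or the origin of a listed thing).
The state is a dict: "t": time; "q": joint angles; "qd": joint speeds; "joint_efforts": joint torques, N m; "eef_pos": TCP position; "ee_rot": TCP orientation; "force": force on the tool from outside, world axes, zero at the start; "moment": the same for the moment, N m; "width": finger opening in m.
Only numpy, scipy, OpenCV 4.12 (cv2) and the standard library are available. Lean on these libraries where they do the work, as an engineer would, in place of code of your own. Each camera call takes 0.05 s, during which the arm holds its last target. There are 200 camera calls.

## Working session

There is one attempt and no reset: what is moved stays moved. The work goes in short steps, Python scripts to look and compute and a tool call to move; the robot and the scene stay as the last step left them, time stands still between calls to the robot, and variables do not carry over. Pictures are saved under pics/ and viewed, about 8 in all and at most 12, crops included, and the job is handed in when it is done.

Besides the shell and the picture viewer there is one more tool, called after "Call:" as name([rows], argument=value, ...), one row to a line, values as JSON. move_arm: Moves the arm, as the interface text tells. Its arguments: {"type":"object","properties":{"deltas":{"type":"array","items":{"type":"array","items":{"type":"number"}}},"claw":{"type":"number"},"squeeze":{"type":"number"}},"required":["deltas"]}

```bash
mkdir -p pics
cat > h.py <<'E'
import numpy as np, cv2
from station import arm
from scipy.spatial.transform import Rotation as R
def Tc(cam, st=None):
    c=arm.calibration(cam)
    if cam!='wrist': return c,np.array(c['T'])
    st=st or arm.get_state(); T=np.eye(4); T[:3,:3]=R.from_euler('xyz',st['ee_rot']).as_matrix(); T[:3,3]=st['eef_pos']
    return c,T@np.array(c['mount'])
def ray(cam,uv,st=None):
    c,T=Tc(cam,st); K=np.array(c['intrinsics'],float)
    s=cv2.undistortPoints(np.array(uv,float).reshape(-1,1,2),K,np.array([c['k1'],0,0,0,0.]))[:,0]
    d=np.c_[s[:,0],-s[:,1],-np.ones(len(s))]@T[:3,:3].T
    return T[:3,3],d
def onz(cam,uv,z,st=None):
    o,d=ray(cam,uv,st); return o+d*((z-o[2])/d[:,2])[:,None]
def proj(cam,P,st=None):
    c,T=Tc(cam,st); K=np.array(c['intrinsics'],float)
    p=(np.atleast_2d(P)-T[:3,3])@T[:3,:3]; x=p[:,0]/-p[:,2]; y=-p[:,1]/-p[:,2]; f=1+c['k1']*(x*x+y*y)
    return np.c_[x*f*K[0,0]+K[0,2], y*f*K[1,1]+K[1,2]]
def save(cam,n):
    im=arm.grab_frame(cam); cv2.imwrite('pics/'+n+'.png',im[:,:,::-1]); return im
E
python3 - <<'E'
from h import *
s=arm.get_state(); print({k:np.round(v,3) for k,v in s.items()}); print(arm.tcp_to_grasp)
a=save('scene','s0');b=save('top','t0')
cv2.imwrite('pics/st0.png',np.vstack([a,b])[:,:,::-1][::1])
cv2.imwrite('pics/st0.png',cv2.resize(np.vstack([a,b])[:,:,::-1],(480,600)))
for cam in('top','scene'):
  print(cam,np.round(Tc(cam)[1],2).tolist())
  for n,z in dict(dish_white=.07,dish_brown=.014,dish_pink=.014,balance=.05,jar=.12,dropper=.078,loupe=.014,pan_center=.056).items():
    if n!='pan_center':
      for m in arm.masks_of(n,cam)[:2]:
        ys,xs=np.nonzero(m['pixels']); c=cv2.findContours(m['pixels'].astype('uint8'),0,1)[0]
        c=max(c,key=len)[:,0]; W=onz(cam,c,z); (cx,cy),r=cv2.minEnclosingCircle((W[:,:2]*1000).astype('float32'))
        print(n,round(m['score'],2),np.round(m['xy']),len(xs),'circ',round(cx),round(cy),round(r), 'mean',np.round(onz(cam,[m['xy']],z)[0]*1000), 'min',np.round(W.min(0)[:2]*1000),'max',np.round(W.max(0)[:2]*1000))
    else:
      for m in arm.spot_point(n,cam)[:2]: print(n,m,np.round(onz(cam,[m['xy']],z)[0]*1000))
E
```

```text
{'t': np.float64(0.0), 'q': array([-0.923,  0.359,  0.011, -0.   , -1.224, -0.288]), 'qd': array([0.001, 0.   , 0.   , 0.001, 0.002, 0.001]), 'joint_efforts': array([-0.0000e+00, -5.8271e+01,  2.9305e+01,  6.9970e+00,  7.0000e-03,
       -0.0000e+00]), 'eef_pos': array([ 0.238, -0.632,  0.404]), 'ee_rot': array([ 3.14 , -0.   , -2.782]), 'force': array([ 0.807, -0.171, -0.514]), 'moment': array([-0.009,  0.044, -0.027]), 'width': np.float64(0.087)}
0.1593
top [[-0.01, 1.0, -0.05, 0.56], [-1.0, -0.01, -0.02, -0.08], [-0.02, 0.05, 1.0, 1.09], [0.0, 0.0, 0.0, 1.0]]
dish_white 0.84 [233. 198.] 624 circ 631 122 33 mean [626. 117.  70.] min [599.  89.] max [662. 155.]
dish_brown 0.56 [346. 196.] 557 circ 628 -143 33 mean [ 630. -149.   14.] min [ 597. -176.] max [ 661. -112.]
dish_pink 0.67 [346. 259.] 610 circ 478 -141 34 mean [ 479. -148.   14.] min [ 445. -174.] max [ 512. -111.]
balance 0.59 [231. 216.] 4599 circ 599 120 119 mean [582. 127.  50.] min [496.  37.] max [701. 202.]
jar 0.75 [255. 122.] 1036 circ 791 52 47 mean [790.  58. 120.] min [746.  14.] max [835.  92.]
dropper 0.7 [2
[... 573 characters left out ...]
white 0.86 [248. 226.] 404 circ 618 128 38 mean [621. 134.  70.] min [582.  94.] max [654. 161.]
dish_brown 0.78 [334. 209.] 291 circ 615 -133 38 mean [ 622. -132.   14.] min [ 580. -168.] max [650. -98.]
dish_pink 0.8 [375. 234.] 405 circ 467 -134 40 mean [ 472. -147.   14.] min [ 429. -172.] max [502. -97.]
balance 0.76 [260. 251.] 3727 circ 566 143 136 mean [543. 146.  50.] min [445.  53.] max [690. 233.]
jar 0.86 [236. 186.] 1220 circ 722 104 120 mean [725. 103. 120.] min [611.  34.] max [832. 169.]
jar 0.62 [369. 235.] 421 circ 364 -35 35 mean [374. -34. 120.] min [333. -69.] max [397.  -1.]
dropper 0.55 [279. 199.] 255 circ 677 7 58 mean [670.  13.  78.] min [626. -28.] max [726.  43.]
```

View pics/st0.png

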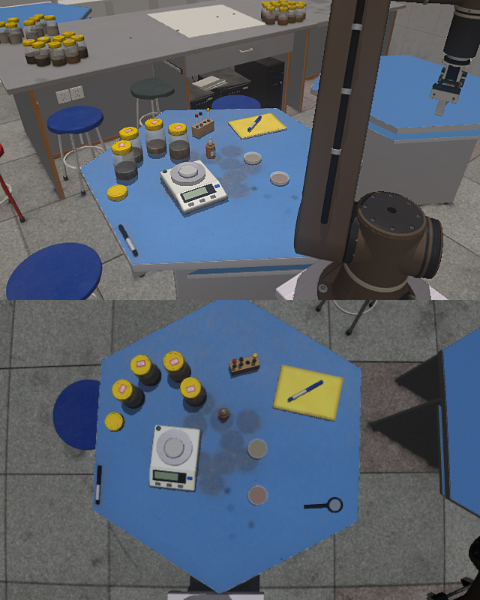

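The scene shows the balance with the white dish on its pan. In the original top image, brown is at about (346,196) and pink at (346,259), and the other things are clear of the path. I'll move above brown with the jaws along y.

Call:
move_arm([
  [19.5,24.5,-5,0,0,-1.03],
  [19.5,24.5,-5,0,0,-1.03],
  [19.5,24.5,-5,0,0,-1.03],
  [19.5,24.5,-5,0,0,-1.03],
  [19.5,24.5,-5,0,0,-1.03],
], claw=0, squeeze=8)

```text
t: 1.32
eef_pos: [0.3357, -0.5081, 0.3795]
ee_rot: [-3.141, 0.0, -2.873]
force: [0.5, -0.5, 0.9]
width: 0.0877
```

Call:
move_arm([
  [19.5,24.5,-5,0,0,-1.03],
  [19.5,24.5,-5,0,0,-1.03],
  [19.5,24.5,-5,0,0,-1.03],
  [19.5,24.5,-5,0,0,-1.03],
  [19.5,24.5,-5,0,0,-1.03],
])

```text
t: 1.73
eef_pos: [0.4334, -0.3854, 0.3547]
ee_rot: [-3.141, 0.0, -2.962]
force: [0.4, -0.5, -0.4]
width: 0.0877
```

Call:
move_arm([
  [19.5,24.5,-5,0,0,-1.03],
  [19.5,24.5,-5,0,0,-1.03],
  [19.5,24.5,-5,0,0,-1.03],
  [19.5,24.5,-5,0,0,-1.03],
  [19.5,24.5,-5,0,0,-1.03],
])

```text
t: 2.15
eef_pos: [0.5309, -0.2629, 0.3297]
ee_rot: [-3.141, 0.001, -3.052]
force: [0.7, -0.8, 0.4]
width: 0.0877
```

Call:
move_arm([
  [19.5,24.5,-5,0,0,-1.03],
  [19.5,24.5,-5,0,0,-1.03],
  [19.5,24.5,-5,0,0,-1.03],
  [19.5,24.5,-5,0,0,-1.03],
  [0,0,0,0,0,0],
])

```text
t: 2.57
eef_pos: [0.6109, -0.1626, 0.3085]
ee_rot: [3.142, 0.0, -3.121]
force: [1.1, -1.3, 0.8]
width: 0.0879
```

```bash
cat >> h.py <<'E'
def dish(name,z,cam='wrist'):
    """fit circle to mask outline, on plane at height z (rim)"""
    from scipy.optimize import least_squares
    st=arm.get_state(); out=[]
    for m in arm.masks_of(name,cam)[:2]:
        c=max(cv2.findContours(m['pixels'].astype('uint8'),0,1)[0],key=len)[:,0]
        W=onz(cam,c,z,st)[:,:2]*1000
        f=least_squares(lambda p:np.hypot(W[:,0]-p[0],W[:,1]-p[1])-p[2],[*W.mean(0),32],loss='soft_l1')
        print(name,round(m['score'],2),np.round(m['xy']),len(c),'centre',np.round(f.x,1),'rms',round(np.sqrt(np.mean(f.fun**2)),2), 'bbox',c.min(0),c.max(0))
E
python3 - <<'E'
from h import *
s=arm.get_state(); print(s['t'],s['eef_pos'],s['ee_rot'],s['width'],s['force'])
save('wrist','w1')
for n in('dish_brown','dish_pink','dish_white'): dish(n,.014)
print(np.round(arm.calibration('wrist')['mount'],3))
E
```

```text
2.5667 [ 0.61090526 -0.16259589  0.30849503] [ 3.14150078e+00  5.40900896e-05 -3.12118083e+00] 0.0878728403975307 [ 1.10354654 -1.30211404  0.84229434]
dish_brown 0.78 [341. 210.] 202 centre [ 623.3 -142.7   32.4] rms 0.48 bbox [306 173] [378 243]
dish_pink 0.82 [350.  28.] 246 centre [ 476.  -142.6   30.5] rms 3.59 bbox [311   0] [393  69]
dish_white 0.55 [633. 238.] 48 centre [642.  157.6  16.9] rms 2.46 bbox [633 225] [639 247]
[[-0.001  0.96   0.279  0.075]
 [ 1.     0.002 -0.001 -0.   ]
 [-0.001  0.279 -0.96   0.02 ]
 [ 0.     0.     0.     1.   ]]
```

View pics/w1.png

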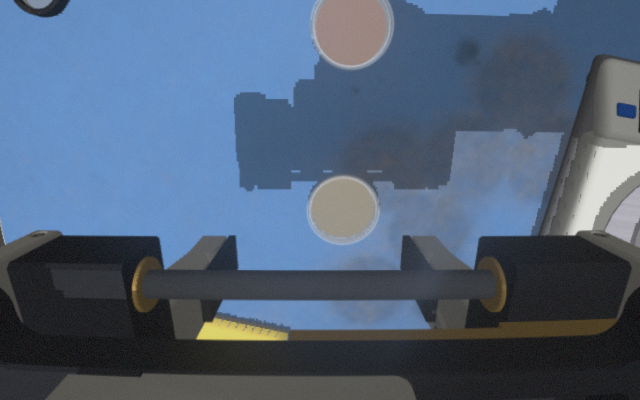

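The wrist view shows brown at (341,210), which is (623,-143) in the world, with pink at (350,28). The radius of 32.4 mm matches the 65 mm cover. Now I'll descend on brown.

Call:
move_arm([
  [6.5,10,-10,0,0,-1.2],
  [6.5,10,-20,0,0,0],
  [0,0,-25,0,0,0],
  [0,0,-20,0,0,0],
  [0,0,-15,0,0,0],
])

```text
t: 3.18
eef_pos: [0.6201, -0.1472, 0.2183]
ee_rot: [3.141, -0.001, 3.138]
force: [0.5, 0.2, -0.9]
width: 0.0878
```

Call:
move_arm([
  [0,0,-13,0,0,0],
  [0,0,-10,0,0,0],
  [0,0,-8,0,0,0],
  [0,0,0,0,0,0],
  [0,0,0,0,0,0],
])

```text
t: 3.6
eef_pos: [0.6211, -0.1467, 0.1889]
ee_rot: [-3.141, -0.0, 3.138]
force: [0.4, 1.1, 0.7]
width: 0.0878
```

Run:
```python
from h import *
s=arm.get_state(); print(s['t'],s['eef_pos'],s['ee_rot'],s['width'],s['force'])
save('wrist','w2')
dish('dish_brown',.014)
```

```text
3.6 [ 0.62108771 -0.14669458  0.18885487] [-3.14144997e+00 -5.79662146e-05  3.13847512e+00] 0.0877718783172923 [0.41367646 1.08200906 0.73736598]
dish_brown 0.59 [330. 246.] 315 centre [ 616.  -141.    26.7] rms 5.47 bbox [267 198] [391 271]
```

View pics/w2.png

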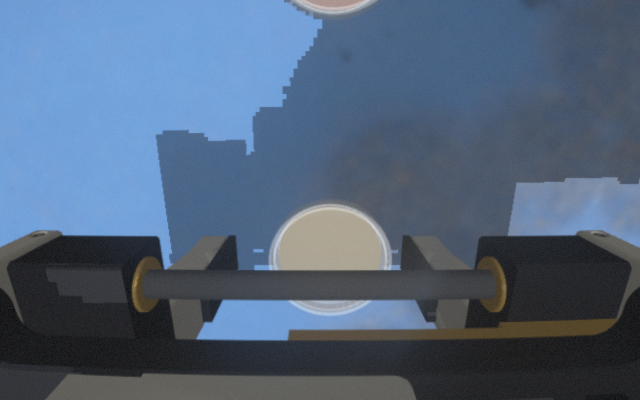

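The dish is between the fingers, with its rim spanning columns 268–391 and its far edge at rows 205 and 315. I'll refine the centre by fitting with the handle bar excluded.

```bash
cat >> h.py <<'E'
def cfit(pts,z,r=32.5,st=None):
    from scipy.optimize import least_squares
    W=onz('wrist',pts,z,st)[:,:2]*1000
    f=least_squares(lambda p:np.hypot(W[:,0]-p[0],W[:,1]-p[1])-r,W.mean(0)); print('cfit',np.round(f.x,1),np.round(f.fun,1)); return f.x
E
python3 - <<'E'
from h import *
cfit([[270,247],[330,204],[391,247],[295,304],[330,314],[365,306],[360,211],[300,211]],.014)
print(proj('wrist',[[.624,-.143,.014]]))
E
```

```text
cfit [ 627.1 -140.3] [ 0.6 -0.   0.3 -0.2 -0.3  0.8 -0.3  0.3]
[[325.58831763 257.06388601]]
```

Call:
move_arm([
  [2,2,-1,0,0,0],
  [2,2,-2,0,0,0],
  [2,2,-2,0,0,0],
  [0,0,0,0,0,0],
  [0,0,0,0,0,0],
])

```text
t: 4.12
eef_pos: [0.6272, -0.14, 0.1835]
ee_rot: [-3.142, -0.0, 3.139]
force: [-0.8, 0.1, -0.1]
width: 0.0876
```

Call:
move_arm([
  [0,0,0,0,0,0],
  [0,0,0,0,0,0],
  [0,0,0,0,0,0],
  [0,0,0,0,0,0],
  [0,0,0,0,0,0],
], claw=60, squeeze=8)

```text
t: 4.53
eef_pos: [0.6271, -0.1404, 0.1837]
ee_rot: [3.142, -0.0, 3.139]
force: [0.1, 0.1, 0.9]
width: 0.0675
```

Call:
move_arm([
  [0,0,0,0,0,0],
  [0,0,0,0,0,0],
  [0,0,0,0,0,0],
  [0,0,0,0,0,0],
  [0,0,0,0,0,0],
], claw=85)

```text
t: 4.95
eef_pos: [0.6271, -0.1403, 0.1837]
ee_rot: [-3.142, 0.0, 3.139]
force: [-0.7, -0.3, 0.5]
width: 0.0643
```

Call:
move_arm([
  [0,0,3,0,0,0],
  [0,0,8,0,0,0],
  [0,0,15,0,0,0],
  [0,0,20,0,0,0],
  [0,0,20,0,0,0],
])

```text
t: 5.37
eef_pos: [0.627, -0.1403, 0.2507]
ee_rot: [-3.141, -0.001, 3.139]
force: [1.1, -0.4, -0.9]
width: 0.0642
```

Call:
move_arm([
  [0,5,20,0,0,0],
  [0,12,14,0,0,0],
  [0,18,6,0,0,0],
  [0,22,0,0,0,0],
  [0,22,0,0,0,0],
])

```text
t: 5.78
eef_pos: [0.6271, -0.0607, 0.2914]
ee_rot: [3.141, 0.002, 3.138]
force: [1.5, -0.4, -0.7]
width: 0.0643
```

Call:
move_arm([
  [0,22,0,0,0,0],
  [0,22,0,0,0,0],
  [0,22,0,0,0,0],
  [0,22,0,0,0,0],
  [0,22,0,0,0,0],
])

```text
t: 6.2
eef_pos: [0.627, 0.0498, 0.2906]
ee_rot: [3.141, 0.001, 3.139]
force: [0.3, 0.5, -0.8]
width: 0.0641
```

Call:
move_arm([
  [0,18,0,0,0,0],
  [0,10,0,0,0,0],
  [0,5,0,0,0,0],
  [0,0,0,0,0,0],
  [0,0,0,0,0,0],
])

```text
t: 6.62
eef_pos: [0.6271, 0.0813, 0.2898]
ee_rot: [-3.142, -0.0, 3.139]
force: [0.5, -0.2, -0.2]
width: 0.0639
```

Run:
```python
from h import *
s=arm.get_state(); print(s['t'],s['eef_pos'],s['ee_rot'],s['width'],s['force'])
a=save('wrist','w3')
z=s['eef_pos'][2]-.1837+.014
dish('dish_brown',z); dish('dish_white',.0698)
```

```text
6.6167 [0.62706229 0.08131223 0.28983189] [-3.14152774e+00 -5.30007599e-05  3.13893462e+00] 0.06392049720462423 [ 0.50781967 -0.15907768 -0.21013193]
dish_brown 0.81 [319. 242.] 332 centre [617.   80.7  27.4] rms 5.0 bbox [254 190] [382 271]
dish_white 0.66 [392. 204.] 222 centre [615.7 130.3  22.9] rms 5.52 bbox [345 175] [432 246]
```

View pics/w3.png

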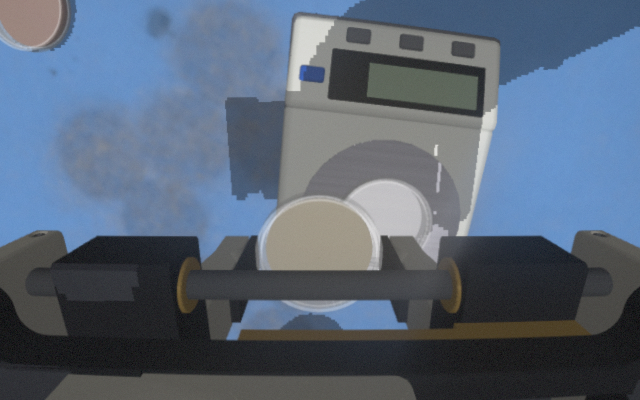

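Brown is held level and is seen at about (319,250). The white dish sits partly behind it at (388,215) on the pan, so I'll fit both from unoccluded contour points.

```bash
cat >> h.py <<'E'
def fit_in(name,z,others=(),maxrow=238,r=None,cam='wrist'):
    """circle centre from contour points that are not at an occluder"""
    from scipy.optimize import least_squares
    st=arm.get_state(); ms={n:arm.masks_of(n,cam) for n in (name,*others)}
    c=max(cv2.findContours(ms[name][0]['pixels'].astype('uint8'),0,1)[0],key=len)[:,0]
    k=c[:,1]<maxrow
    for o in others:
        if ms[o]:
            d=cv2.dilate(ms[o][0]['pixels'].astype('uint8'),np.ones((15,15))); k&=d[c[:,1],c[:,0]]==0
    c=c[k]; W=onz(cam,c,z,st)[:,:2]*1000
    g=lambda p:np.hypot(W[:,0]-p[0],W[:,1]-p[1])-(r or p[2])
    f=least_squares(g,[*W.mean(0)]+([] if r else [32.5]),loss='soft_l1')
    print(name,round(ms[name][0]['score'],2),len(c),np.round(f.x,1),'rms',round(np.sqrt(np.mean(f.fun**2)),2)); return f.x
E
python3 - <<'E'
from h import *
s=arm.get_state(); z=s['eef_pos'][2]-.1837+.014
arm.grab_frame('wrist')
for r in(None,32.5):
  fit_in('dish_brown',z,r=r); fit_in('dish_white',.0698,('dish_brown',),r=r)
cfit([[257,247],[319,196],[382,247],[283,299],[319,310],[355,300]],z)
cfit([[388,178],[352,193],[417,188],[432,215],[430,230]],.0698)
arm.grab_frame('top'); fit_in('dish_white',.0698,('dish_brown',),maxrow=999,cam='top');fit_in('pan',.056,maxrow=999,cam='top');fit_in('dish_pink',.014,maxrow=999,cam='top')
E
```

```text
dish_brown 0.76 149 [622.3  80.5  31.2] rms 0.26
dish_white 0.64 143 [619.1 125.8  25.5] rms 4.14
dish_brown 0.76 149 [624.   80.9] rms 0.48
dish_white 0.64 143 [626.9 122.7] rms 7.09
cfit [625.7  81.8] [-0.6 -1.  -0.7 -0.6 -0.4 -0.4]
cfit [629.4 124.1] [ 0.3 -1.1  0.5  0.1 -1.1]Traceback (most recent call last):
  File "<stdin>", line 8, in <module>
  File "h.py", line 39, in fit_in
    c=max(cv2.findContours(ms[name][0]['pixels'].astype('uint8'),0,1)[0],key=len)[:,0]
                           ~~~~~~~~^^^
IndexError: list index out of range
```

Call:
move_arm([
  [0.5,8,0,0,0,0],
  [1,14,0,0,0,0],
  [1,12,-4,0,0,0],
  [0.5,6,-6,0,0,0],
  [0.5,2.5,-6,0,0,0],
])

```text
t: 7.68
eef_pos: [0.6306, 0.1262, 0.273]
ee_rot: [3.141, 0.0, 3.141]
force: [-1.5, -0.6, 0.1]
width: 0.0645
```

Call:
move_arm([
  [0,0,-6,0,0,0],
  [0,0,-4,0,0,0],
  [0,0,-2,0,0,0],
  [0,0,0,0,0,0],
  [0,0,0,0,0,0],
])

```text
t: 8.1
eef_pos: [0.6307, 0.1239, 0.2616]
ee_rot: [-3.141, -0.0, 3.139]
force: [0.2, 0.4, 0.9]
width: 0.0643
```

Run:
```python
from h import *
s=arm.get_state(); print(s['t'],s['eef_pos'],s['ee_rot'],s['width'],s['force'])
a=save('wrist','w4'); b=save('scene','s4')
x=cv2.resize(a[170:330,230:410],None,fx=3,fy=3,interpolation=cv2.INTER_CUBIC)
cv2.imwrite('pics/w4c.png',x[:,:,::-1])
```

```text
8.1 [0.63069164 0.12386605 0.26159156] [-3.14137037e+00 -1.74394086e-04  3.13852212e+00] 0.06433703027683299 [0.17468448 0.41418353 0.89599371]
```

View pics/w4c.png

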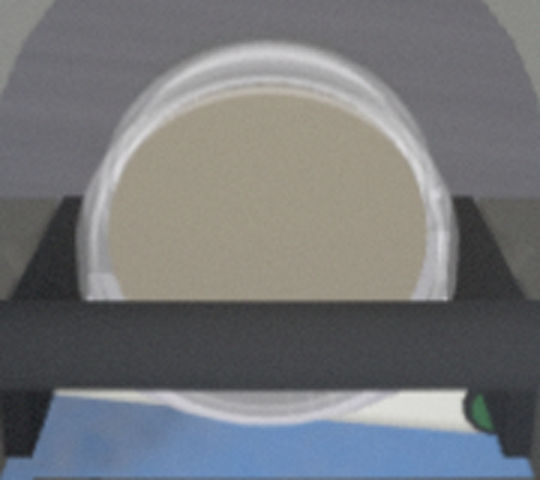

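Run:
```python
from h import *
s=arm.get_state(); p=s['eef_pos']; z=p[2]-.1837+.014
a=cv2.imread('pics/w4.png'); x=cv2.resize(a[170:330,230:410],None,fx=4.4,fy=3.7,interpolation=cv2.INTER_CUBIC)
t=np.linspace(0,2*np.pi,200)
def C(cx,cy,z,col,r=.0325):
    q=proj('wrist',np.c_[cx+r*np.cos(t),cy+r*np.sin(t),0*t+z]); q=(q-[230,170]+.5)*[4.4,3.7]
    cv2.polylines(x,[q.astype(np.int32)],True,col,1); 
C(p[0]-.0013,p[1]+.0004,z,(0,0,255)); C(.6294,.1241,.0698,(0,255,0)); C(.630,.121,.056,(255,0,0),.057)
cv2.imwrite('pics/w4o.png',x)
```

```text
(no output)
```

View pics/w4o.png

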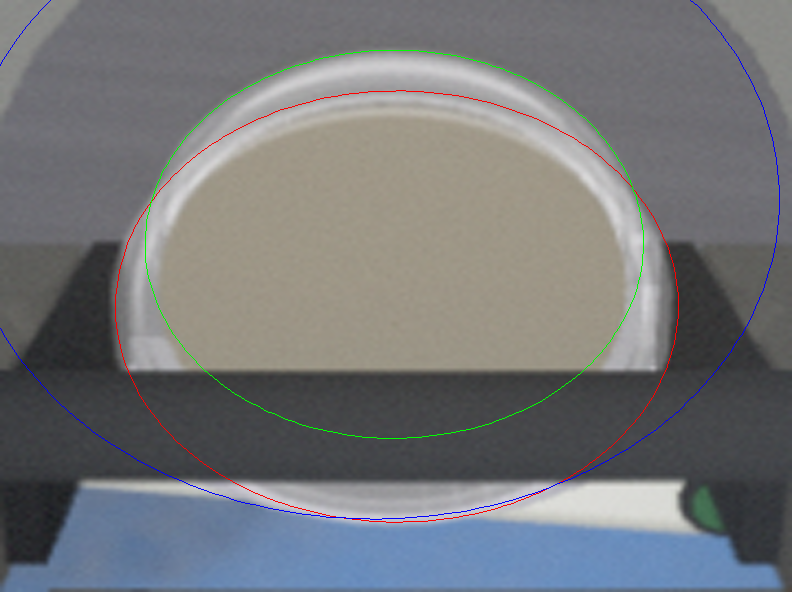

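White (629.4,124.1) and held brown (629.4,123.9) agree with the overlay. Now I'll lower the last 8 mm and release.

Call:
move_arm([
  [0,0,-2,0,0,0],
  [0,0,-2,0,0,0],
  [0,0,-1.5,0,0,0],
  [0,0,-1,0,0,0],
  [0,0,0,0,0,0],
])

```text
t: 8.62
eef_pos: [0.6305, 0.1242, 0.2548]
ee_rot: [-3.141, -0.0, 3.139]
force: [1.0, -0.9, 0.0]
width: 0.0644
```

Call:
move_arm([
  [0,0,-0.5,0,0,0],
  [0,0,-0.5,0,0,0],
  [0,0,-0.5,0,0,0],
  [0,0,-0.3,0,0,0],
  [0,0,0,0,0,0],
])

```text
t: 9.03
eef_pos: [0.6307, 0.1243, 0.2534]
ee_rot: [3.142, 0.0, 3.139]
force: [-0.5, 0.3, 0.0]
width: 0.0644
```

Run:
```python
from h import *
s=arm.get_state(); print(s['t'],s['eef_pos'],s['ee_rot'],s['width'],s['force'],s['moment'])
```

```text
9.0333 [0.63065456 0.12425229 0.25340045] [3.14156131e+00 7.89588924e-05 3.13889919e+00] 0.0644312170301486 [-0.53933026  0.25180381  0.01200862] [-0.02462909  0.05606708  0.01802108]
```

Call:
move_arm([
  [0,0,0,0,0,0],
  [0,0,0,0,0,0],
  [0,0,0,0,0,0],
  [0,0,0,0,0,0],
  [0,0,0,0,0,0],
], claw=45)

```text
t: 9.45
eef_pos: [0.6306, 0.1242, 0.2534]
ee_rot: [3.142, -0.0, 3.139]
force: [1.0, -0.3, 0.3]
width: 0.072
```

Call:
move_arm([
  [0,0,0,0,0,0],
  [0,0,0,0,0,0],
  [0,0,0,0,0,0],
  [0,0,3,0,0,0],
  [0,0,6,0,0,0],
], claw=0)

```text
t: 9.87
eef_pos: [0.6304, 0.1241, 0.262]
ee_rot: [-3.141, -0.001, 3.139]
force: [1.0, 0.2, 0.7]
width: 0.0875
```

Call:
move_arm([
  [0,0,10,0,0,0],
  [0,0,15,0,0,0],
  [0,0,10,0,0,0],
  [0,0,5,0,0,0],
  [0,0,0,0,0,0],
])

```text
t: 10.28
eef_pos: [0.631, 0.1244, 0.3045]
ee_rot: [3.14, 0.003, 3.139]
force: [0.5, 0.2, 0.5]
width: 0.088
```

Run:
```python
from h import *
s=arm.get_state(); print(s['t'],s['eef_pos'],s['ee_rot'],s['width'],s['force'])
a=save('wrist','w5')
x=cv2.resize(a[150:330,230:410],None,fx=3.3,fy=3.3,interpolation=cv2.INTER_CUBIC)[:,:,::-1].copy()
cv2.imwrite('pics/w5c.png',x)
fit_in('dish_brown',.0837,maxrow=265,r=32.5)
```

```text
10.2833 [0.63103788 0.124381   0.30445246] [3.14023915e+00 2.94757663e-03 3.13898127e+00] 0.0879915307831454 [0.48482188 0.21243253 0.49484524]
dish_brown 0.91 273 [627.7 123.8] rms 0.55
```

View pics/w5c.png

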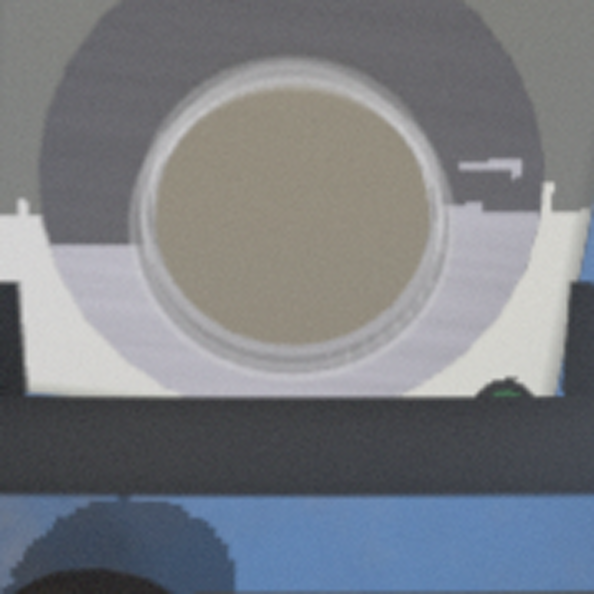

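Brown sits squarely on white; its circle in the crop is centred at about (293,215) with white hidden beneath it. Next is pink.

Call:
move_arm([
  [-4,-7,0,0,0,0],
  [-10,-18,0,0,0,0],
  [-14,-24,0,0,0,0],
  [-14,-24,0,0,0,0],
  [-14,-24,0,0,0,0],
], claw=0)

```text
t: 10.8
eef_pos: [0.5733, 0.026, 0.3013]
ee_rot: [-3.141, -0.002, 3.139]
force: [-0.2, 0.3, 0.3]
width: 0.0877
```

Call:
move_arm([
  [-14,-24,0,0,0,0],
  [-14,-24,0,0,0,0],
  [-14,-24,0,0,0,0],
  [-14,-24,0,0,0,0],
  [-14,-24,0,0,0,0],
])

```text
t: 11.22
eef_pos: [0.5031, -0.0941, 0.3017]
ee_rot: [-3.142, -0.001, 3.139]
force: [0.8, -0.3, 0.2]
width: 0.0878
```

Call:
move_arm([
  [-14,-24,-15,0,0,0],
  [-8,-16,-20,0,0,0],
  [-3,-8,-25,0,0,0],
  [0,0,-15,0,0,0],
  [0,0,0,0,0,0],
])

```text
t: 11.63
eef_pos: [0.4772, -0.1417, 0.2241]
ee_rot: [-3.142, -0.006, 3.137]
force: [-1.3, 0.5, -0.4]
width: 0.0874
```

Run:
```python
from h import *
s=arm.get_state(); print(s['t'],s['eef_pos'],s['ee_rot'],s['width'],s['force'])
a=save('wrist','w6')
fit_in('dish_pink',.014,maxrow=265,r=32.5); dish('dish_pink',.014)
```

```text
11.6333 [ 0.47719919 -0.14173499  0.22407428] [-3.14154934 -0.00643123  3.13659456] 0.08738414644539545 [-1.30335704  0.51338757 -0.44994713]
dish_pink 0.74 226 [ 475.5 -139.8] rms 0.68
dish_pink 0.74 [323. 223.] 289 centre [ 477.8 -139.6   33.2] rms 0.79 bbox [270 174] [373 271]
```

View pics/w6.png

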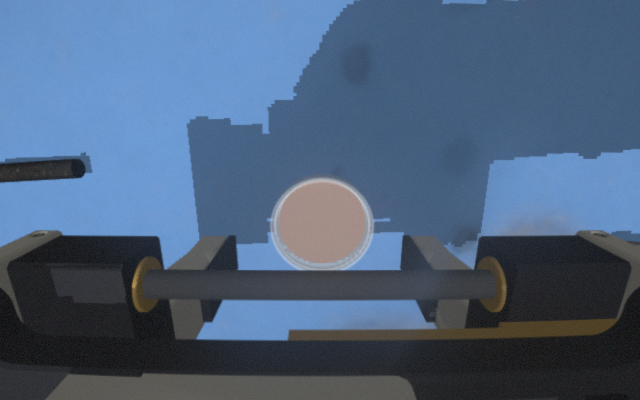

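Pink is centred at (323,223), which is (477.5,-140) and already between the fingers. I'll descend and grip.

Call:
move_arm([
  [0,1,-10,0,0,0],
  [0,0.5,-10,0,0,0],
  [0,0,-8,0,0,0],
  [0,0,-6,0,0,0],
  [0,0,0,0,0,0],
])

```text
t: 12.2
eef_pos: [0.4795, -0.1391, 0.1928]
ee_rot: [-3.142, -0.001, 3.139]
force: [-0.6, 0.1, 0.4]
width: 0.0879
```

Call:
move_arm([
  [0,0,-3,0,0,0],
  [0,0,-1,0,0,0],
  [0,0,0,0,0,0],
  [0,0,0,0,0,0],
  [0,0,0,0,0,0],
])

```text
t: 12.62
eef_pos: [0.4797, -0.1393, 0.1896]
ee_rot: [3.142, 0.0, 3.139]
force: [0.2, 0.3, -0.2]
width: 0.0874
```

Run:
```python
from h import *
s=arm.get_state(); print(s['t'],s['eef_pos'],s['ee_rot'],s['width'],s['force'])
arm.grab_frame('wrist'); fit_in('dish_pink',.014,maxrow=262,r=32.5)
```

```text
12.6167 [ 0.47974545 -0.13926914  0.18960297] [3.14156225e+00 4.28731315e-04 3.13889840e+00] 0.08739903895946281 [ 0.22058016  0.31269583 -0.18258561]
dish_pink 0.58 216 [ 473.2 -140.2] rms 0.46
```

Call:
move_arm([
  [-1,-0.5,-2,0,0,0],
  [-1,-0.3,-2,0,0,0],
  [0,0,-1.9,0,0,0],
  [0,0,0,0,0,0],
  [0,0,0,0,0,0],
])

```text
t: 13.13
eef_pos: [0.4775, -0.1401, 0.1832]
ee_rot: [-3.142, -0.0, 3.139]
force: [0.3, 0.5, 0.2]
width: 0.0876
```

Call:
move_arm([
  [0,0,0,0,0,0],
  [0,0,0,0,0,0],
  [0,0,0,0,0,0],
  [0,0,0,0,0,0],
  [0,0,0,0,0,0],
], claw=60, squeeze=8)

```text
t: 13.55
eef_pos: [0.4777, -0.1401, 0.1835]
ee_rot: [3.142, 0.0, 3.139]
force: [0.4, 0.5, 0.8]
width: 0.0679
```

Call:
move_arm([
  [0,0,0,0,0,0],
  [0,0,0,0,0,0],
  [0,0,0,0,0,0],
  [0,0,0,0,0,0],
  [0,0,0,0,0,0],
], claw=85)

```text
t: 13.97
eef_pos: [0.4776, -0.1401, 0.1835]
ee_rot: [3.142, 0.0, 3.139]
force: [-0.1, 0.3, 0.4]
width: 0.0644
```

Call:
move_arm([
  [0,0,3,0,0,0],
  [0,0,8,0,0,0],
  [0,0,15,0,0,0],
  [0,0,20,0,0,0],
  [0,0,20,0,0,0],
])

```text
t: 14.38
eef_pos: [0.4774, -0.1401, 0.2505]
ee_rot: [-3.141, -0.001, 3.139]
force: [0.6, -0.2, -0.8]
width: 0.064
```

Call:
move_arm([
  [2,3,20,0,0,0],
  [6,9,18,0,0,0],
  [12,17,12,0,0,0],
  [15,22,5,0,0,0],
  [15,22,0,0,0,0],
])

```text
t: 14.8
eef_pos: [0.5282, -0.0665, 0.3073]
ee_rot: [3.141, 0.004, 3.138]
force: [1.3, 0.7, -0.7]
width: 0.0642
```

Call:
move_arm([
  [15,22,0,0,0,0],
  [15,22,0,0,0,0],
  [15,22,0,0,0,0],
  [15,22,0,0,0,0],
  [15,22,0,0,0,0],
])

```text
t: 15.22
eef_pos: [0.603, 0.044, 0.3053]
ee_rot: [3.141, 0.0, 3.139]
force: [-0.8, 0.4, -0.3]
width: 0.0641
```

Call:
move_arm([
  [14,20,0,0,0,0],
  [9,14,0,0,0,0],
  [5,8,0,0,0,0],
  [0,0,0,0,0,0],
  [0,0,0,0,0,0],
])

```text
t: 15.63
eef_pos: [0.6302, 0.0847, 0.3044]
ee_rot: [-3.141, -0.001, 3.139]
force: [-0.2, -0.1, 0.2]
width: 0.0641
```

Run:
```python
from h import *
s=arm.get_state(); print(s['t'],s['eef_pos'],s['ee_rot'],s['width'],s['force'])
p=s['eef_pos']; z=p[2]-.1835+.014
a=save('wrist','w7')
fit_in('dish_pink',z,maxrow=262,r=32.5); fit_in('dish_brown',.0837,('dish_pink',),r=32.5)
```

```text
15.6333 [0.63024219 0.08474671 0.30437935] [-3.14144550e+00 -7.29521572e-04  3.13910470e+00] 0.06410548767866604 [-0.23256311 -0.07694716  0.18498575]
dish_pink 0.85 205 [625.1  84. ] rms 0.39
dish_brown 0.58 144 [627.7 122.4] rms 5.28
```

View pics/w7.png

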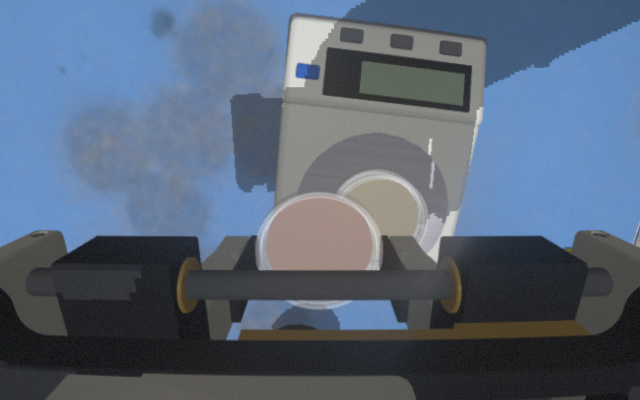

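Pink is held at (319,250) with its top edge at row 192, so it sits about 2 mm further towards -x in the hand than brown did. Brown on the stack is at (381,215). I'll move over with that correction, leaving a gap of about 8 mm, and check.

Call:
move_arm([
  [0.4,7,0,0,0,0],
  [0.5,13,0,0,0,0],
  [0.5,11,-4,0,0,0],
  [0.5,6,-6,0,0,0],
  [0.5,2.5,-7,0,0,0],
])

```text
t: 16.25
eef_pos: [0.633, 0.1261, 0.287]
ee_rot: [3.141, 0.0, 3.14]
force: [-0.3, -0.4, -0.7]
width: 0.064
```

Call:
move_arm([
  [0,0,-6,0,0,0],
  [0,0,-4,0,0,0],
  [0,0,-2,0,0,0],
  [0,0,0,0,0,0],
  [0,0,0,0,0,0],
])

```text
t: 16.67
eef_pos: [0.6331, 0.1241, 0.2754]
ee_rot: [-3.141, -0.0, 3.139]
force: [0.4, -0.8, -0.5]
width: 0.0644
```

Run:
```python
from h import *
s=arm.get_state(); p=s['eef_pos']; z=p[2]-.1835+.014; print(s['t'],p,s['ee_rot'],s['width'],s['force'],z)
a=save('wrist','w8')[:,:,::-1]
fit_in('dish_pink',z,maxrow=262,r=32.5)
x=cv2.resize(a[170:330,230:410],None,fx=4.4,fy=3.7,interpolation=cv2.INTER_CUBIC)
t=np.linspace(0,2*np.pi,200)
def C(cx,cy,z,col,r=.0325):
    q=proj('wrist',np.c_[cx+r*np.cos(t),cy+r*np.sin(t),0*t+z]); q=(q-[230,170]+.5)*[4.4,3.7]
    cv2.polylines(x,[q.astype(np.int32)],True,col,1)
C(p[0]-.0034,p[1],z,(0,0,255)); C(.6292,.1242,.0837,(0,255,0))
cv2.imwrite('pics/w8o.png',x)
```

```text
16.6667 [0.63309625 0.12409974 0.27537956] [-3.14134326e+00 -1.97355728e-04  3.13855934e+00] 0.06441786113799668 [ 0.35569904 -0.84509361 -0.52186569] 0.10587955771978096
dish_pink 0.6 204 [628.5 123.9] rms 0.41
```

View pics/w8o.png

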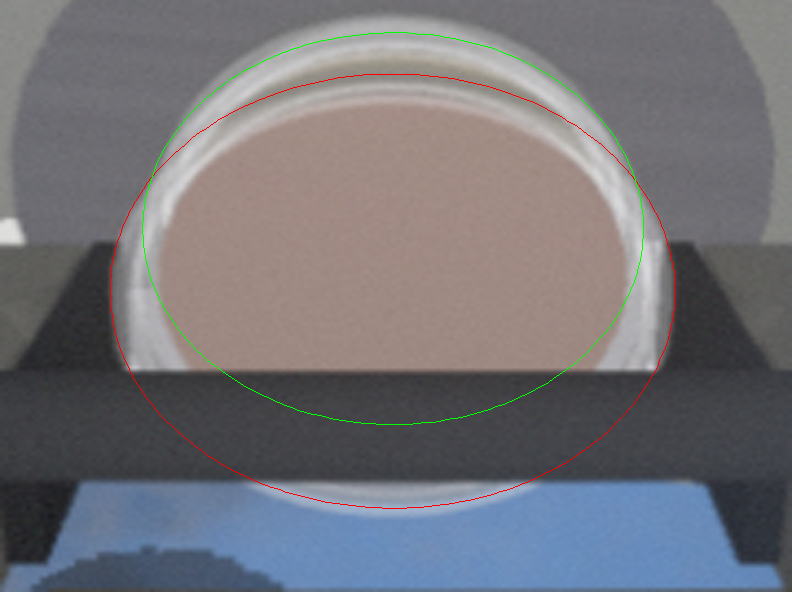

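Run:
```python
from h import *
f=lambda P:np.round((proj('wrist',P)-[230,170]+.5)*[4.4,3.7])[0]
for n,x,z in(('white top',.6294,.0698),('brown top',.6292,.0837),('brown top rim bottom',.6292,.0737),('white rimbottom',.6294,.06)): print(n,f([[x-.0325,.1242,z]]))
for x in(.6297,.6307,.6317): print(x,'pink far/near',f([[x-.0325,.1242,.1059]]),f([[x+.0325,.1242,.1059]]))
# radial intensity profile at top centre column
a=cv2.cvtColor(cv2.imread('pics/w8.png'),6); col=a[170:205,312:328].mean(1); print([(int((i+.5)*3.7),int(v)) for i,v in enumerate(col)])
a=cv2.cvtColor(cv2.imread('pics/w8.png'),6); col=a[298:316,312:328].mean(1); print([(int((i+128.5)*3.7),int(v)) for i,v in enumerate(col)])
a=cv2.cvtColor(cv2.imread('pics/w4.png'),6); col=a[170:210,312:328].mean(1); print([(int((i+.5)*3.7),int(v)) for i,v in enumerate(col)])
```

```text
white top [392.  15.]
brown top [392.  33.]
brown top rim bottom [392.  19.]
white rimbottom [392.   3.]
0.6297 pink far/near [392.  74.] [395. 508.]
0.6307 pink far/near [392.  82.] [395. 514.]
0.6317 pink far/near [392.  89.] [395. 520.]
[(1, 111), (5, 111), (9, 111), (12, 118), (16, 135), (20, 156), (24, 170), (27, 176), (31, 177), (35, 167), (38, 169), (42, 183), (46, 192), (49, 181), (53, 176), (57, 173), (61, 160), (64, 147), (68, 144), (72, 141), (75, 137), (79, 140), (83, 160), (86, 179), (90, 167), (94, 160), (98, 173), (101, 172), (105, 157), (109, 148), (112, 146), (116, 146), (120, 146), (123, 146), (127, 146)]
[(475, 65), (479, 72), (482, 108), (486, 141), (490, 157), (493, 162), (497, 155), (501, 153), (505, 166), (508, 173), (512, 169), (516, 154), (519, 138), (523, 135), (527, 136), (530, 135), (534, 136), (538, 136)]
[(1, 112), (5, 112), (9, 113), (12, 113), (16, 113), (20, 113), (24, 113), (27, 112), (31, 111), (35, 111), (38, 111), (42, 111), (46, 112), (49, 126), (53, 149), (57, 172), (61, 189), (64, 200), (68, 202), (72, 193), (75, 180), (79, 170), (83, 165), (86, 158), (90, 156), (94, 171), (98, 186), (101, 175), (105, 163), (109, 174), (112, 180), (116, 166), (120, 154), (123, 153), (127, 153), (131, 153), (135, 152), (138, 152), (142, 151), (146, 152)]
```

Pink is about 0.8 mm too far towards +x relative to brown. I'll correct that, lower and release.

Call:
move_arm([
  [-0.5,0,-2,0,0,0],
  [-0.3,0,-2,0,0,0],
  [0,0,-1.5,0,0,0],
  [0,0,-1,0,0,0],
  [0,0,0,0,0,0],
])

```text
t: 17.18
eef_pos: [0.6321, 0.1244, 0.2686]
ee_rot: [-3.141, -0.0, 3.139]
force: [0.1, 0.1, 0.1]
width: 0.0643
```

Call:
move_arm([
  [0,0,-0.5,0,0,0],
  [0,0,-0.5,0,0,0],
  [0,0,-0.5,0,0,0],
  [0,0,-0.3,0,0,0],
  [0,0,0,0,0,0],
])

```text
t: 17.6
eef_pos: [0.6323, 0.1245, 0.2672]
ee_rot: [3.142, 0.0, 3.139]
force: [0.5, -0.2, 0.4]
width: 0.0642
```

Call:
move_arm([
  [0,0,-0.2,0,0,0],
  [0,0,0,0,0,0],
  [0,0,0,0,0,0],
  [0,0,0,0,0,0],
  [0,0,0,0,0,0],
])

```text
t: 18.02
eef_pos: [0.6323, 0.1244, 0.267]
ee_rot: [3.142, 0.0, 3.139]
force: [-0.1, -0.1, 0.6]
width: 0.0642
```

Call:
move_arm([
  [0,0,0,0,0,0],
  [0,0,0,0,0,0],
  [0,0,0,0,0,0],
  [0,0,0,0,0,0],
  [0,0,0,0,0,0],
], claw=45)

```text
t: 18.43
eef_pos: [0.6322, 0.1244, 0.2669]
ee_rot: [-3.142, -0.0, 3.139]
force: [-0.7, -0.2, 0.0]
width: 0.072
```

Call:
move_arm([
  [0,0,0,0,0,0],
  [0,0,0,0,0,0],
  [0,0,0,0,0,0],
  [0,0,3,0,0,0],
  [0,0,6,0,0,0],
], claw=0)

```text
t: 18.85
eef_pos: [0.632, 0.1243, 0.2756]
ee_rot: [-3.141, -0.001, 3.139]
force: [0.2, -0.5, -1.4]
width: 0.0874
```

Call:
move_arm([
  [0,0,10,0,0,0],
  [0,0,15,0,0,0],
  [0,0,15,0,0,0],
  [0,0,15,0,0,0],
  [0,0,5,0,0,0],
])

```text
t: 19.27
eef_pos: [0.6329, 0.1246, 0.3397]
ee_rot: [3.14, 0.004, 3.139]
force: [-0.1, -0.3, 0.4]
width: 0.0877
```

Call:
move_arm([
  [0,-5,0,0,0,0],
  [0,-15,0,0,0,0],
  [0,-15,0,0,0,0],
  [0,-10,0,0,0,0],
  [0,0,0,0,0,0],
])

```text
t: 19.68
eef_pos: [0.6319, 0.0767, 0.3352]
ee_rot: [-3.141, -0.002, 3.137]
force: [0.1, 0.2, 0.4]
width: 0.0879
```

Run:
```python
from h import *
s=arm.get_state(); print(s['t'],s['eef_pos'],s['ee_rot'],s['width'],s['force'])
a=save('wrist','w9'); b=save('scene','s9')
q=proj('wrist',[[.629,.1242,.08]])[0].astype(int); print(q)
q=np.clip(q,70,[570,330])
A=cv2.resize(a[q[1]-70:q[1]+70,q[0]-70:q[0]+70],(420,420),interpolation=cv2.INTER_CUBIC)
B=cv2.resize(b[195:255,220:280],(360,420),interpolation=cv2.INTER_CUBIC)
cv2.imwrite('pics/f.png',np.hstack([A,B])[:,:,::-1])
fit_in('dish_pink',.0977,maxrow=262,r=32.5)
```

```text
19.6833 [0.63189841 0.07669905 0.3351694 ] [-3.14083102e+00 -1.59422062e-03  3.13663358e+00] 0.0878805538121115 [0.11454309 0.23520815 0.36356505]
[379 203]
dish_pink 0.62 271 [629.1 125.3] rms 2.09
```

View pics/f.png

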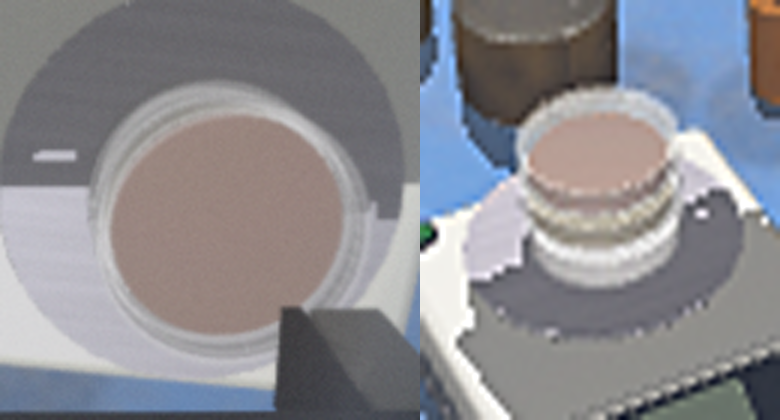

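The pile is straight in both views: in the scene crop the pink, brown and white rims all centre at about column 600. The gripper is clear, so I'll hand in.

```bash
python3 -c "
from station import arm
arm.job_done()"
```

```text
the job is handed in; nothing more can be done
```

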